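# Push a grease tin along the fence into a sprung nest

### The job

Load the round grease tin into the gauging slide: stand it upright on the slide's plate against the fence, then push it along the fence, under the bridge, until the sprung catch arm has snapped shut behind it and it is held against the plunger. The nest is clamped at a place nobody has measured, so feel for it and push gently: do not ram the tin into the slide, do not tip it over, and leave the other things on the bench where they are.

Things in the scene. Friction and masses are not known exactly. Their poses are not given: they have to be found in the camera images.
- tin_center (a point): centre (half-way up) of the loose grease tin: a plain light round tin with a screw lid, 53 mm across (lid radius 26.6 mm, body below it 25.5 mm), 26 mm tall, about 85 g; its z axis is the tin's axis. It starts upright on the worktop, to the left of the slide
- tin: the same grease tin; origin at the centre of its underside, z up along its axis
- slide: fixed gauging slide: dark steel plate 340 x 110 x 6 mm with a lighter steel fence on its far side. Origin on the worktop under the plate; x runs along the fence in the pushing direction (roughly to the robot's right), y towards the fence, z up. Plate x -170 to 170, y -60 to 50 mm, top z 6 mm. Towards +x it carries a grey nest carriage, clamped at a different, unmeasured place each time
- entry (a point): point on the slide's plate top, at x -110 mm, y 3.4 mm, z 6 mm in the slide's frame, with the slide's axes: centre of the foot of a tin that stands against the fence at the open end, well before the nest
- catch (a joint): angle of the steel catch arm (z 10 to 31 mm): 0 shut, about 0.27 rad as a tin's widest part passes, its spring shuts it again; passing takes 3 to 10 N of push, then it snaps in and the push eases a little. Pivot 62 mm before the seated tin's axis at y -35 mm, tip 22 mm before it at y -12 mm (slide frame), so a pusher behind the tin has room from y -10 to 30 mm
- plunger (a joint): travel of the sprung plunger at the nest's far end, in m: 0 sprung out, 0.013 pressed to its hard stop; 0.6 N per mm. Its face at 0 is 21.6 mm past the seated tin's axis. A tin held by the shut catch keeps it pressed about 5 mm; the catch snaps in at 5 to 7 mm; at the hard stop the force rises steeply
- loupe_center (a point): centre of a loose black and white loupe, 40 mm across, 43 mm tall, a bystander in front of the slide
- mount_center (a point): centre of a loose black specimen mount, 30 mm across, 18 mm tall, a bystander to the right of the slide
- flange_center (a point): centre of a loose flat blank flange, 55 mm across, 8 mm tall, a bystander behind the tin
- vial_center (a point): centre of a loose sample vial with a white cap, 23 mm across, 48 mm tall, a bystander right of the slide and nearer to the robot
- fence (a point): point on the fence's inner face, at x 0, y 30, z 22 mm in the slide's frame, with the slide's axes. The fence is 12 mm thick, 32 mm tall (top z 38 mm) and straight from x -150 to 165 mm; a tin touching it has its axis at y 3.4 mm
- far_end (a point): point on the plate top at its +x end (x 170, y 3.4, z 6 mm in the slide's frame), past the nest carriage. The seated tin's axis lies 70 to 140 mm before this point (x 30 to 100 mm). A bridge over y -13 to 19 mm, underside z 38.5, top z 44.5 mm, starts 8 mm before the seated axis, so the tin cannot be put in from above. The carriage's clamp knob reaches z 52 mm, its outer bar (y -40 to -48 mm) z 23 mm

How it is judged:
On the way, in this order (a step that is already met when the one before it is completed fails the run):
1. the tin stands upright on the plate at the fence, before the nest (x of tin_center in the frame of slide between -0.17 and 0 m and y of tin_center in the frame of slide between -0.004 and 0.008 m and z of tin_center in the frame of slide below 0.024 m and angle between tin_center's own z axis and vertical below 0.12 rad), for 0.2 s.
2. the tin, pushed along the fence, swings the catch open (value of joint catch above 0.12 rad and contact force between tin and slide above 0.2 N and x of tin_center in the frame of slide above -0.01 m), for 0.05 s.
At the end, for the whole second after the job is handed in: the catch is shut (under 0.06 rad) behind the tin, the tin keeps the plunger pressed by 2.5 to 9 mm, stands upright (within 0.12 rad) on the plate within about 5 mm of the fence, and is at rest (value of joint catch below 0.06 rad and value of joint plunger between 0.0025 and 0.009 m and y of tin_center in the frame of slide between -0.002 and 0.008 m and z of tin_center in the frame of slide below 0.024 m and angle between tin_center's own z axis and vertical below 0.12 rad and linear speed of tin below 0.01 m/s); the robot touches nothing.
It fails at once if the tin is rammed: more than 25 N between the tin and the slide (its plate, fence, catch or plunger) (contact force between tin and slide above 25 N).
It fails at once if the tin is tipped over (angle between tin_center's own z axis and vertical above 0.8 rad).
It fails at once if a bystander is moved by more than 20 mm (distance of any of loupe_center, mount_center, flange_center, vial_center from where it was at the start of the episode above 0.02 m).
It also fails if it takes over 67 s, if anything falls off the work surface, if the arm or the gripper's body presses on something with over 40 N, if the wrist force passes 120 N, or if a joint passes its speed limit or range.

### The arm

A 6-joint arm with a two-finger parallel gripper is mounted at the origin on a cart in front of the work surface, level with it; the furniture and walls round the work are solid. World frame = base frame: x ahead of the robot, y to its left, z up, the work surface at z = 0. Lengths are in m, angles in rad, forces in N, time in s.
With the tool pointing down it reaches from about 0.375 to 0.975 m from the base axis. Payload 3.8 kg.
Tool frame: the origin (TCP) lies at the very end of the fingers, on their centre line; the grasp point (between the pads) lies 19 mm behind it; z points along the fingers, x is the direction in which the jaws open and shut, and the axes are right-handed (so a half turn about z gives the same grasp; the last joint's range is limited). The gripper opens to 85 mm and grips with 20 to 120 N. Pads are 22 mm wide; open, the fingers measure 114 mm over their backs; the gripper's body (76 mm by 85 mm) begins 54 mm behind the grasp point. The pads swing forward as they close: fully open they stand 13 mm farther back than shut.
Start: joints at [1.205, 0.264, 1.604, -0, 1.274, -0.037], TCP at [0.218, 0.639, 0.231] pointing down, gripper open.
Joint ranges: [-2.63, 2.63], [-0.94, 2.18], [0.31, 2.57], [-1.31, 4.45], [0, 2.66], [-2.55, 2.55]. Speed limits (rad/s): [2.57, 2.57, 3.14, 3.14, 3.14, 3.14].

### API

Orientations are given as a rotation vector (axis times angle).
In Python, from workcell import env gives the robot as it stands. The module is installed in compiled form; this text tells all that it offers.
- The arm moves only by the shell command python3 -m handwheel 'ROWS' [OPENING] [FORCE]. ROWS is JSON, a list of rows, each a list of 2 entries, a list of its own where there are three numbers: the shift along the tool's x, y, z in mm, then the turn about the tool's z in rad. In form: [[[x, y, z], spin], ...]. A call has exactly 8 rows; each row is the pose to reach, as a shift and turn from the pose commanded when the call began, along the tool's axes at that moment; what a row does not reach only later rows make up. A row lasts 1/12 s, in which the tool goes at most 41.7 mm and 7.16 degrees, less where a joint would pass 70% of its speed; a pose out of reach is approached as far as the arm can. A call with a gripper value outside its range is refused whole. OPENING is the opening, from 0 (shut) to 1 (fully open), set as the call begins (- or left out, the last holds). The fingers move at their own pace and stop on an object; FORCE is the grip in N (left out, the last holds). Time passes only in rows, so rows that repeat a pose let the fingers close, or fill a call up. It gives the time, the measured TCP pose, the force and the opening at its end, in the units of the state.
- env.read_state(): the state, without advancing time (a new reading comes with each control period).
- env.camera(name): name is "side" or "top"; returns a dict with "pixels" (384x512x3 uint8, red, green, blue), "camera_matrix" (3x3 intrinsics, pixels), "camera_from_world" (4x4, takes a point from world to camera coordinates). Camera axes: x right, y down, z forward; pixel columns grow to the right and rows downward; lengths in m; the calibration is good to about 2 mm. A picture is of the moment at which its call begins. There is no depth.
- env.job_done(): hands the job in, once; it reports no verdict.
Trained networks look in the newest picture that a camera, given by its name, has taken for a name from the list of things; names that differ only in an ending like _2 or _b are one class to them, and where a whole thing is asked for, a point or a joint stands for the part that bears it (a point fixed in the world has none). Each returns a list of dicts, best first, with "conf" (0 to 1); they miss things now and then, are a little off and sometimes report something else, mostly with a low value. They report only what shows in the picture. A call takes as long as a camera call.
- env.find_in(query, camera): "bbox" ([left, top, right, bottom] in pixels, round what is visible of it).
The state is a dict: "time_s": time; "joints": joint angles; "qvel": joint speeds; "effort": joint torques, N m; "tool_pos": TCP position; "tcp_rot": TCP orientation; "force": force on the tool from outside, world axes, zero at the start; "moment": the same for the moment, N m; "width": finger opening in m.
Only numpy, scipy, OpenCV 4.12 (cv2) and the standard library are available. Lean on these libraries where they do the work, as an engineer would, in place of code of your own. Each camera call takes 0.05 s, during which the arm holds its last target.

## Working session

There is one attempt and no reset: what is moved stays moved. The work goes in short steps, Python scripts to look and compute and a shell command to move; the robot and the scene stay as the last step left them, time stands still between calls to the robot, and variables do not carry over. Pictures are saved under pics/ and viewed, and the job is handed in when it is done.

```bash
mkdir -p pics; ls
cat > h.py <<'E'
import numpy as np, cv2
from workcell import env
from scipy.spatial.transform import Rotation as R
def shot(n,f=None):
    c=env.camera(n)
    if f: cv2.imwrite('pics/'+f,cv2.cvtColor(c['pixels'],cv2.COLOR_RGB2BGR))
    return c
def proj(c,p):
    T=np.array(c['camera_from_world']);K=np.array(c['camera_matrix'])
    q=T[:3,:3]@np.array(p)+T[:3,3];q=K@q;return q[:2]/q[2]
def ray(c,u):
    T=np.array(c['camera_from_world']);K=np.array(c['camera_matrix'])
    d=T[:3,:3].T@np.linalg.solve(K,[u[0],u[1],1.]);o=-T[:3,:3].T@T[:3,3];return o,d/np.linalg.norm(d)
def atz(c,u,z):
    o,d=ray(c,u);return o+d*(z-o[2])/d[2]
def tri(c1,u1,c2,u2):
    A=[];b=[]
    M=np.zeros((3,3));v=np.zeros(3)
    rs=[ray(c1,u1),ray(c2,u2)]
    for o,d in rs:
        P=np.eye(3)-np.outer(d,d);M+=P;v+=P@o
    p=np.linalg.solve(M,v)
    return p,[np.linalg.norm((np.eye(3)-np.outer(d,d))@(p-o)) for o,d in rs]
E
python3 - <<'E'
from h import *
np.set_printoptions(precision=4,suppress=True)
for n in ['side','top']:
    c=shot(n,n+'0.png'); print(n,c['camera_matrix'],c['camera_from_world'])
    for q in ['tin','slide','loupe_center','mount_center','flange_center','vial_center','catch','plunger']:
        print(q,[(round(d['conf'],2),np.round(d['bbox'],1)) for d in env.find_in(q,n)[:3]])
print(env.read_state())
E
```

```text
pics
side [[427.1056   0.     260.2268]
 [  0.     427.1056 195.367 ]
 [  0.       0.       1.    ]] [[ 0.8601 -0.5096  0.0228 -0.4488]
 [-0.3128 -0.5621 -0.7657  0.1913]
 [ 0.403   0.6514 -0.6428  1.186 ]
 [ 0.      0.      0.      1.    ]]
tin [(0.44, array([207.2, 139.2, 228.4, 150.9]))]
slide [(0.92, array([242. , 170.3, 338.4, 241.8]))]
loupe_center [(0.52, array([199.1, 174.4, 212. , 192.1]))]
mount_center [(0.4, array([358.5, 251.2, 367.2, 261.4]))]
flange_center [(0.67, array([239.7, 136.4, 253.7, 145.7]))]
vial_center []
catch []
plunger []
top [[429.7869   0.     256.4156]
 [  0.     429.7869 187.9555]
 [  0.       0.       1.    ]] [[ 0.0229 -0.9995  0.0239 -0.0309]
 [-0.9843 -0.0268 -0.1742  0.5445]
 [ 0.1748 -0.0195 -0.9844  1.1286]
 [ 0.      0.      0.      1.    ]]
tin [(0.75, array([109.9, 174.4, 130.9, 194.4])), (0.67, array([205.8, 155.9, 327.8, 199.9]))]
slide [(0.94, array([204.9, 150.4, 332.4, 205.1]))]
loupe_center [(0.48, array([173.7, 234.1, 190.4, 251.3])), (0.25, array([108.3, 172.1, 130.3, 196.6]))]
mount_center []
flange_center [(0.66, array([265.5, 176.1, 278. , 185.1])), (0.51, array([122.4, 139.5, 138.4, 157.8]))]
vial_center [(0.52, array([358.9, 239.5, 371.5, 248.2]))]
catch [(0.63, array([264.6, 173.6, 281.4, 185.5])), (0.37, array([106.7, 174.1, 129.5, 194.1]))]
plunger []
{'time_s': 0.9, 'joints': array([ 1.2051,  0.2639,  1.604 ,  0.    ,  1.2737, -0.0369]), 'qvel': array([ 0.    , -0.0004,  0.0019, -0.0007, -0.0016,  0.0004]), 'effort': array([  0.0002, -51.5068, -36.7724,  -0.0001,   0.0006,  -0.    ]), 'tool_pos': array([0.2179, 0.6388, 0.2313]), 'tcp_rot': array([-2.555, -1.828, -0.   ]), 'force': array([-0.278 ,  0.0454, -0.6721]), 'moment': array([-0.0574, -0.0019, -0.059 ]), 'width': 0.08523185794295682}
```

View pics.

View pics/side0.png

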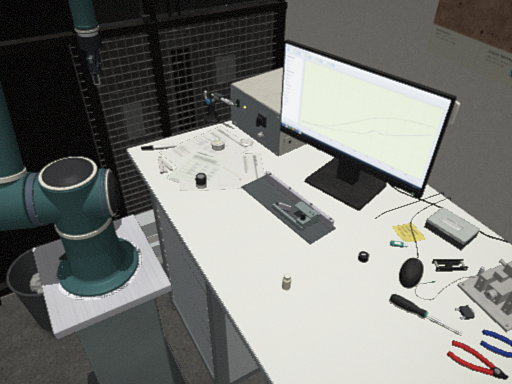

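View pics/top0.png

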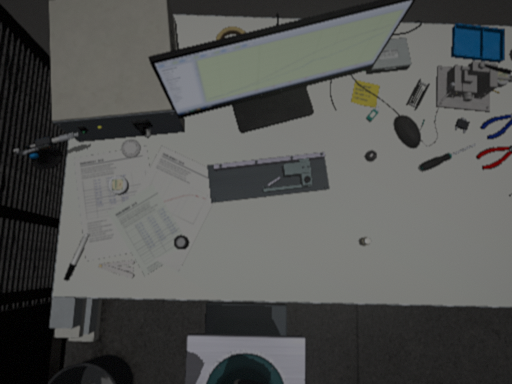

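Run:
```python
import cv2
t=cv2.imread('pics/top0.png')[140:215,195:345];cv2.imwrite('pics/topz.png',cv2.resize(t,None,fx=5,fy=5,interpolation=cv2.INTER_CUBIC))
t=cv2.imread('pics/side0.png')[120:250,195:350];cv2.imwrite('pics/sidez.png',cv2.resize(t,None,fx=4.5,fy=4.5,interpolation=cv2.INTER_CUBIC))
t=cv2.imread('pics/top0.png')[130:260,95:200];cv2.imwrite('pics/topz2.png',cv2.resize(t,None,fx=4.5,fy=4.5,interpolation=cv2.INTER_CUBIC))
```

```text
(no output)
```

View pics/topz.png

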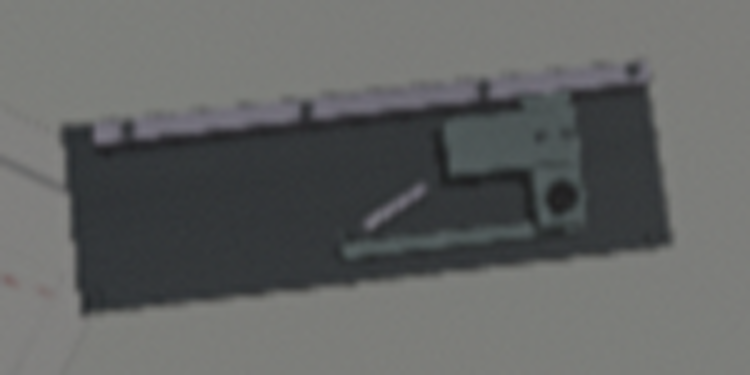

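View pics/sidez.png

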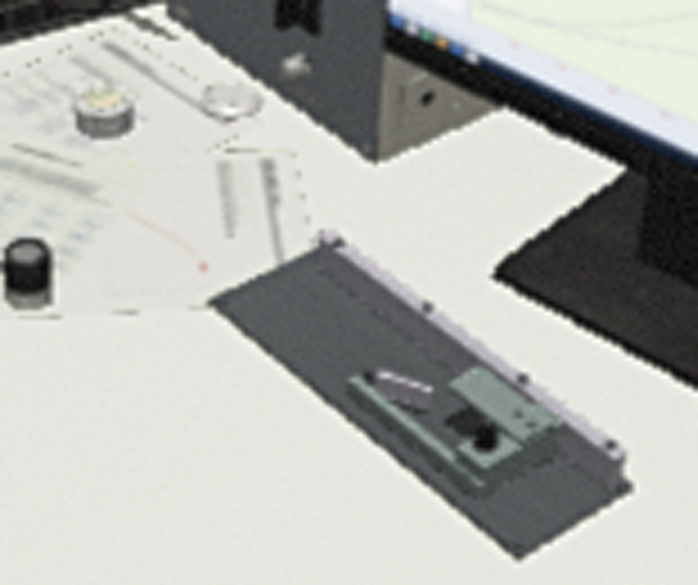

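View pics/topz2.png

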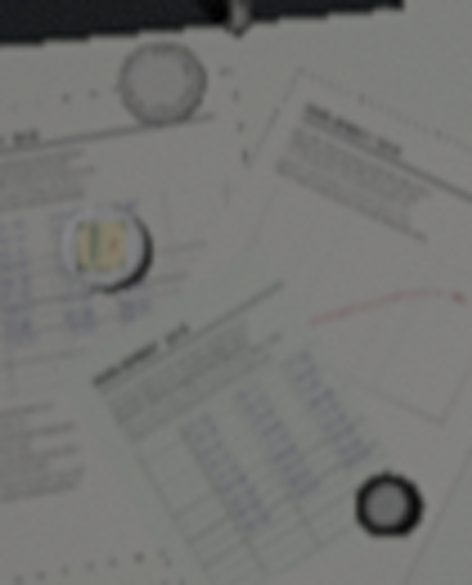

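Run:
```python
from h import *
from scipy.optimize import least_squares
np.set_printoptions(precision=4,suppress=True)
ct=shot('top');cs=shot('side')
T=lambda x,y:(195+(x+.5)/5-.5,140+(y+.5)/5-.5)
S=lambda x,y:(195+(x+.5)/4.5-.5,120+(y+.5)/4.5-.5)
# slide local pts
obs=[(ct,T(83,314),(-.17,-.06,.006)),(ct,T(672,244),(.17,-.06,.006)),(ct,T(63,127),(-.17,.05,.006)),
(cs,S(210,302),(-.17,-.06,.006)),(cs,S(520,558),(.17,-.06,.003)),(cs,S(632,487),(.17,.05,.006)),
(ct,T(95,146),(-.15,.03,.038)),(ct,T(650,78),(.165,.03,.038))]
def w(p,l):
    c,s=np.cos(p[2]),np.sin(p[2]);return np.array([p[0]+c*l[0]-s*l[1],p[1]+s*l[0]+c*l[1],l[2]])
f=lambda p:np.concatenate([proj(c,w(p,l))-u for c,u,l in obs])
r=least_squares(f,[.55,0,-1.5],loss='soft_l1');print('slide',r.x,np.degrees(r.x[2]));print(f(r.x).reshape(-1,2))
for n,obs2 in (('top',obs[:3]+obs[6:]),('side',obs[3:6])):
    f2=lambda p:np.concatenate([proj(c,w(p,l))-u for c,u,l in obs2]);print(n,least_squares(f2,r.x).x)
# tin
print(tri(ct,(117.2,184.5),cs,S(104,98)))
print('tin top',atz(ct,(117.2,184.5),.026),'side',atz(cs,S(104,98),.026))
for nm,u,z in (('flange',(132,148.5),.008),('loupe',(181,242.5),.043)):print(nm,atz(ct,u,z))
print('cam',ray(ct,(0,0))[0],ray(cs,(0,0))[0])
# nest: bridge leading edge in top
for u in [(442,122),(450,178)]:
    q=atz(ct,T(*u),.0445); d=q[:2]-r.x[:2];a=r.x[2];print('bridge local',d@[np.cos(a),np.sin(a)],d@[-np.sin(a),np.cos(a)])
for u in [(425,185),(368,227)]:
    q=atz(ct,T(*u),.031); d=q[:2]-r.x[:2];print('catch local',d@[np.cos(a),np.sin(a)],d@[-np.sin(a),np.cos(a)])
```

```text
slide [ 0.5914 -0.0505 -1.4223] -81.49279272956787
[[-0.2471  0.3556]
 [ 0.884  -0.0478]
 [-0.3739 -0.1055]
 [-1.0286 -1.0097]
 [-0.3326  0.0895]
 [ 0.5593 -0.8576]
 [ 0.1318 -0.3892]
 [ 0.784   0.0895]]
top [ 0.5914 -0.0498 -1.4213]
side [ 0.5912 -0.0526 -1.4281]
(array([0.5496, 0.3687, 0.024 ]), [np.float64(0.0010141757540761734), np.float64(0.0010141757540762055)])
tin top [0.5483 0.3685 0.026 ] side [0.5493 0.3656 0.026 ]
flange [0.6571 0.3403 0.008 ]
loupe [0.3922 0.1812 0.043 ]
cam [0.3395 0.0057 1.2066] [-0.032  -0.8938  0.9191]
bridge local 0.04233254982567822 0.017946870863906964
bridge local 0.0424158388880729 -0.014063244028997458
catch local 0.029538902177032967 -0.01370373444184691
catch local -0.005228485588353063 -0.03352353409032832
```

```bash
cat >> h.py <<'E'
SO=np.array([.5914,-.0505]);YAW=-1.4223
def s2w(x,y,z):
    c,s=np.cos(YAW),np.sin(YAW);return np.array([SO[0]+c*x-s*y,SO[1]+s*x+c*y,z])
def w2s(p):
    c,s=np.cos(YAW),np.sin(YAW);d=np.array(p[:2])-SO;return np.array([c*d[0]+s*d[1],-s*d[0]+c*d[1],p[2]])
def plan(target,yaw=YAW):
    s=env.read_state();M=R.from_rotvec(s['tcp_rot']).as_matrix()
    sh=M.T@(np.array(target)-s['tool_pos'])*1000
    a=np.arctan2(M[1,0],M[0,0]); d=(yaw-a+np.pi/2)%np.pi-np.pi/2
    # tool z down => spin about tool z = -world yaw change
    print('t',round(s['time_s'],2),'pos',s['tool_pos'].round(4),'slide',(w2s(s['tool_pos'])*1000).round(1),'shift',sh.round(1),'spin',round(-d,3),'tilt',M[:,2].round(3),'xaxis',M[:,0].round(3),'F',s['force'].round(2),'w',round(s['width'],4),'j6',s['joints'][5].round(2))
E
python3 -c "
from h import *
plan([.549,.368,.10])"
```

```text
t 1.0 pos [0.218  0.6389 0.2313] slide [-737.  -267.3  231.3] shift [-149.5  400.8  131.3] spin -0.477 tilt [ 0.  0. -1.] xaxis [0.323 0.946 0.   ] F [-0.03 -0.75  0.03] w 0.0855 j6 -0.04
```

```bash
python3 -m handwheel '[[[-10,26,5],-0.03],[[-21,58,12],-0.07],[[-33,90,20],-0.11],[[-46,122,28],-0.15],[[-58,154,36],-0.19],[[-70,186,44],-0.23],[[-82,218,52],-0.27],[[-92,246,58],-0.3]]' 1; python3 -c "
from h import *
plan([.549,.368,.10])"
```

```text
time_s: 1.67
tool_pos: [0.4223, 0.4706, 0.1727]
tcp_rot: [2.251, 2.191, -0.001]
force: [-0.5, -0.1, 0.0]
width: 0.0852
t 1.67 pos [0.4223 0.4706 0.1727] slide [-540.3  -90.1  172.7] shift [-99.  129.4  72.7] spin -0.176 tilt [-0.    -0.001 -1.   ] xaxis [ 0.027  1.    -0.001] F [-0.48 -0.07  0.05] w 0.0852 j6 -0.74
```

```bash
python3 -m handwheel '[[[-16,22,12],-0.03],[[-33,43,24],-0.06],[[-50,65,36],-0.09],[[-66,86,48],-0.12],[[-83,108,60],-0.15],[[-95,124,70],-0.176],[[-99,129,73],-0.176],[[-99,129,73],-0.176]]' 1
python3 - <<'E'
from h import *
ct=shot('top','top1.png');cs=shot('side','side1.png')
plan([.549,.368,.10])
a=cv2.imread('pics/top1.png')[130:230,60:180];b=cv2.imread('pics/side1.png')[80:180,160:280]
cv2.imwrite('pics/z1.png',cv2.resize(np.hstack([a,b]),None,fx=3.3,fy=3.3,interpolation=cv2.INTER_CUBIC))
for c,n in((ct,'top'),(cs,'side')):print([(d['conf'],np.round(d['bbox'],1)) for d in env.find_in('tin',n)])
E
```

```text
time_s: 2.33
tool_pos: [0.5476, 0.368, 0.099]
tcp_rot: [-2.055, -2.375, 0.003]
force: [-0.5, -0.1, -0.7]
width: 0.0854
t 2.43 pos [0.5469 0.3701 0.1006] slide [-422.6   18.2  100.6] shift [-2.4  1.8  0.6] spin -0.002 tilt [-0.  0. -1.] xaxis [-0.146  0.989  0.001] F [-0.7   0.78  0.45] w 0.0852 j6 -1.16
[(0.56, array([109.7, 175.7, 129.9, 194.8]))]
[(0.42, array([212.3, 137.6, 225.7, 149.1]))]
```

View pics/z1.png

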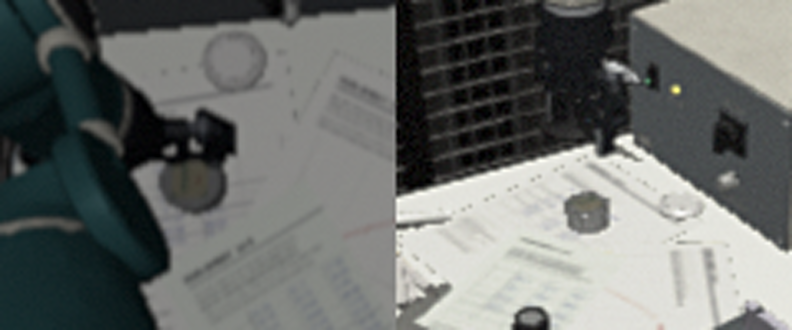

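Run:
```python
from h import *
ct=shot('top');cs=shot('side')
s=env.read_state();print(s['tool_pos'],s['force'],s['time_s'])
M=R.from_rotvec(s['tcp_rot']).as_matrix();p=s['tool_pos']
for nm,c,o in(('t',ct,(60,130)),('s',cs,(160,80))):
  im=cv2.cvtColor(c['pixels'],cv2.COLOR_RGB2BGR)[o[1]:o[1]+100,o[0]:o[0]+120].copy()
  im=cv2.resize(im,None,fx=5,fy=5,interpolation=cv2.INTER_CUBIC)
  def pt(q,col):
    u=(proj(c,q)-o+.5)*5;cv2.circle(im,tuple(int(v) for v in u),4,col,-1)
  for dx in(-.0425,.0425): pt(p+M@[dx,0,-.013],(0,0,255))
  pt(p,(0,255,0))
  for a in np.linspace(0,6.28,24): 
    pt([.549+.0266*np.cos(a),.368+.0266*np.sin(a),.026],(255,0,0))
    pt([.549+.0255*np.cos(a),.368+.0255*np.sin(a),0],(255,255,0))
  im=cv2.convertScaleAbs(im,alpha=1.4); cv2.imwrite('pics/ov_%s.png'%nm,im)
```

```text
[0.54669682 0.37095401 0.10129405] [ 0.32645308  0.44071936 -0.29898564] 2.6333
```

View pics/ov_t.png

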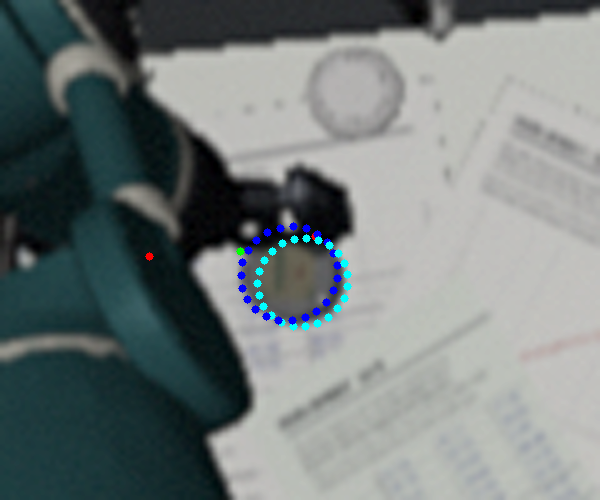

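View pics/ov_s.png

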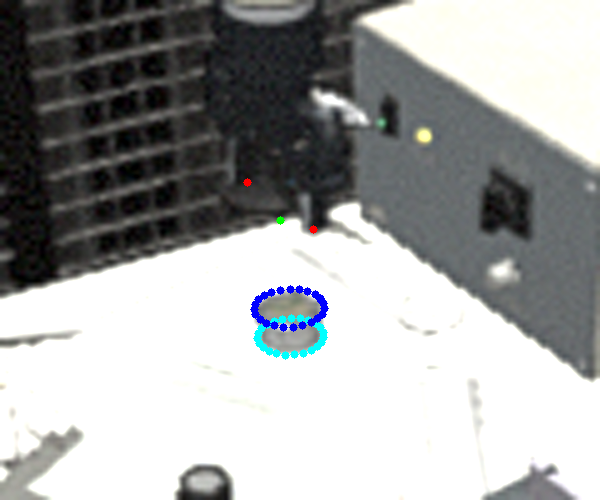

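```bash
python3 -m handwheel '[[[-2,2,15],0],[[-2,2,32],0],[[-2,2,50],0],[[-2,2,66],0],[[-2,2,80],0],[[-2,2,90],0],[[-2,2,94],0],[[-2,2,94],0]]' 1;  python3 -m handwheel '[[[0,0,0],0],[[0,0,0],0],[[0,0,0],0],[[0,0,0],0],[[0,0,0],0],[[0,0,0],0],[[0,0,0],0],[[0,0,0],0]]' 0.3 40
python3 - <<'E'
from h import *
cs=shot('side','side2.png')
plan([.549,.368,.10])
b=cv2.imread('pics/side2.png')[80:180,160:280]
cv2.imwrite('pics/z2.png',cv2.resize(b,None,fx=5,fy=5,interpolation=cv2.INTER_CUBIC))
E
```

```text
time_s: 3.3
tool_pos: [0.5484, 0.3675, 0.0046]
tcp_rot: [-2.051, -2.378, 0.004]
force: [-1.0, -0.4, 1.2]
width: 0.0855
time_s: 3.97
tool_pos: [0.5507, 0.3687, 0.008]
tcp_rot: [2.051, 2.378, 0.005]
force: [-0.3, -0.0, 4.9]
width: 0.0513
t 4.02 pos [0.5507 0.3687 0.008 ] slide [-420.6   21.8    8. ] shift [ -0.3  -1.6 -92. ] spin -0.001 tilt [ 0.003  0.002 -1.   ] xaxis [-0.147  0.989  0.001] F [ 0.18 -0.01  5.6 ] w 0.0515 j6 -1.17
```

View pics/z2.png

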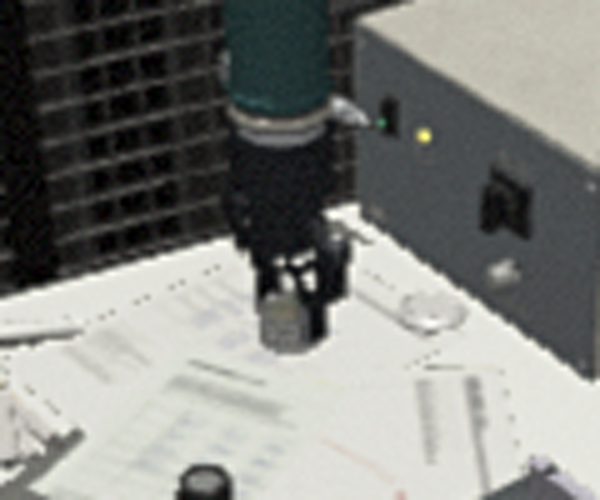

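```bash
python3 -m handwheel '[[[0,0,-3],0],[[0,0,-10],0],[[0,0,-20],0],[[0,0,-32],0],[[0,0,-46],0],[[0,0,-58],0],[[0,0,-65],0],[[0,0,-65],0]]'
python3 - <<'E'
from h import *
plan(s2w(-.110,-.004,.073))
E
```

```text
time_s: 4.68
tool_pos: [0.5513, 0.3691, 0.0748]
tcp_rot: [2.051, 2.378, 0.008]
force: [-0.1, -0.4, -0.7]
width: 0.0516
t 4.68 pos [0.5513 0.3691 0.0748] slide [-420.9   22.5   74.8] shift [-311.   -26.1    1. ] spin -0.001 tilt [ 0.005  0.003 -1.   ] xaxis [-0.147  0.989  0.002] F [-0.06 -0.37 -0.75] w 0.0516 j6 -1.17
```

```bash
python3 -m handwheel '[[[-10,-1,0],0],[[-28,-2,0],0],[[-50,-4,0],0],[[-75,-6,0],0],[[-100,-8,0],0],[[-125,-10,0],0],[[-148,-12,0],0],[[-165,-14,0],0]]'; python3 -m handwheel '[[[-20,-1,0],0],[[-45,-3,0],0],[[-70,-5,0],0],[[-95,-7,0],0],[[-118,-9,0],0],[[-136,-11,0],0],[[-145,-12,0],0],[[-145,-12,0],0]]';python3 - <<'E'
from h import *
cs=shot('side','side3.png');ct=shot('top','top3.png')
plan(s2w(-.110,-.004,.073))
b=cv2.imread('pics/side3.png')[120:250,180:340];a=cv2.imread('pics/top3.png')[100:230,180:340]
cv2.imwrite('pics/z3.png',cv2.resize(np.vstack([b,a]),None,fx=2.3*2,fy=2.3*2,interpolation=cv2.INTER_CUBIC)[:1200:2,::2] if 0 else cv2.resize(np.hstack([b,a]),None,fx=2.5,fy=2.5,interpolation=cv2.INTER_CUBIC))
E
```

```text
time_s: 5.35
tool_pos: [0.5586, 0.1998, 0.07]
tcp_rot: [-2.052, -2.377, 0.004]
force: [0.8, -0.1, -1.3]
width: 0.0515
time_s: 6.02
tool_pos: [0.5682, 0.0554, 0.0704]
tcp_rot: [-2.054, -2.375, 0.002]
force: [0.9, -0.6, 0.2]
width: 0.0516
t 6.12 pos [0.5686 0.0575 0.0708] slide [-110.2   -6.5   70.8] shift [-0.2  2.5 -2.2] spin -0.002 tilt [-0.001  0.    -1.   ] xaxis [-0.146  0.989  0.001] F [-0.39 -0.08 -0.31] w 0.0517 j6 -1.66
```

View pics/z3.png

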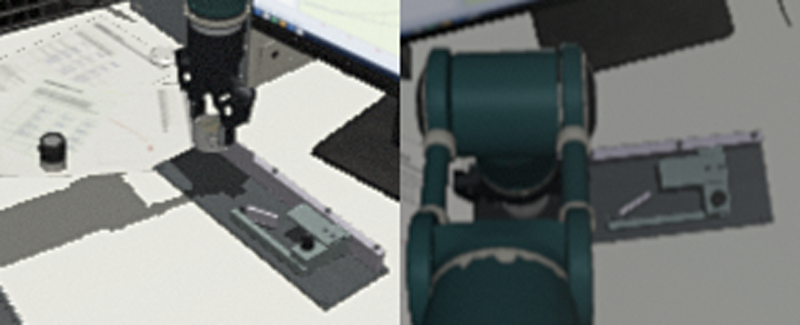

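```bash
python3 -m handwheel '[[[0,0,8],0],[[0,0,18],0],[[0,0,29],0],[[0,0,39],0],[[0,0,47],0],[[0,0,52],0],[[0,0,54],0],[[0,0,54],0]]'; python3 -m handwheel '[[[0,0,1],0],[[0,0,1],0],[[0,0,2],0],[[0,0,2],0],[[0,0,3],0],[[0,0,3],0],[[0,0,3],0],[[0,0,3],0]]'; python3 -c "
from h import *
plan(s2w(-.110,.003,.012))"
```

```text
time_s: 6.78
tool_pos: [0.5686, 0.0576, 0.0163]
tcp_rot: [-2.051, -2.378, 0.002]
force: [0.5, 0.4, -0.1]
width: 0.0518
time_s: 7.45
tool_pos: [0.5692, 0.0575, 0.0143]
tcp_rot: [2.052, 2.379, 0.0]
force: [-0.6, 0.5, -0.8]
width: 0.0517
t 7.45 pos [0.5692 0.0575 0.0143] slide [-110.1   -6.    14.3] shift [-0.1  9.   2.3] spin -0.001 tilt [ 0.  0. -1.] xaxis [-0.147  0.989 -0.   ] F [-0.57  0.51 -0.82] w 0.0517 j6 -1.66
```

```bash
python3 -m handwheel '[[[0,1,0],0],[[0,2,0],0],[[0,3,0],0],[[0,4,0],0],[[0,5,0],0],[[0,6,0],0],[[0,6,0],0],[[0,6,0],0]]'; python3 -m handwheel '[[[0,0.5,0],0],[[0,0.5,0],0],[[0,1,0],0],[[0,1,0],0],[[0,1.5,0],0],[[0,1.5,0],0],[[0,2,0],0],[[0,2,0],0]]'; python3 -c "
from h import *
plan(s2w(-.110,.003,.012))"
```

```text
time_s: 8.12
tool_pos: [0.5752, 0.0584, 0.0143]
tcp_rot: [-2.052, -2.379, -0.0]
force: [-0.7, 0.2, -0.6]
width: 0.0513
time_s: 8.78
tool_pos: [0.5772, 0.0587, 0.0143]
tcp_rot: [2.052, 2.379, 0.0]
force: [0.4, -0.6, -0.9]
width: 0.0513
t 8.78 pos [0.5772 0.0587 0.0143] slide [-110.1    2.1   14.3] shift [-0.1  0.9  2.3] spin -0.001 tilt [ 0.  0. -1.] xaxis [-0.147  0.989 -0.   ] F [ 0.39 -0.59 -0.89] w 0.0513 j6 -1.66
```

```bash
python3 -m handwheel '[[[0,0.5,0],0],[[0,0.5,0],0],[[0,1,0],0],[[0,1,0],0],[[0,1.5,0],0],[[0,1.5,0],0],[[0,1.5,0],0],[[0,1.5,0],0]]'; python3 -m handwheel '[[[0,0.5,0],0],[[0,0.5,0],0],[[0,1,0],0],[[0,1,0],0],[[0,1,0],0],[[0,1,0],0],[[0,1,0],0],[[0,1,0],0]]'; python3 -c "
from h import *
plan(s2w(-.110,.003,.012))"
```

```text
time_s: 9.45
tool_pos: [0.5786, 0.0589, 0.0143]
tcp_rot: [-2.052, -2.379, 0.0]
force: [-0.4, 0.7, -0.3]
width: 0.0517
time_s: 10.12
tool_pos: [0.5796, 0.059, 0.0143]
tcp_rot: [2.052, 2.379, -0.0]
force: [0.3, -0.6, 0.1]
width: 0.0515
t 10.12 pos [0.5796 0.059  0.0143] slide [-110.1    4.5   14.3] shift [-0.1 -1.5  2.3] spin -0.001 tilt [-0. -0. -1.] xaxis [-0.147  0.989 -0.   ] F [ 0.32 -0.63  0.07] w 0.0515 j6 -1.66
```

```bash
python3 -m handwheel '[[[0,0.3,0],0],[[0,0.3,0],0],[[0,0.6,0],0],[[0,0.6,0],0],[[0,1,0],0],[[0,1,0],0],[[0,1,0],0],[[0,1,0],0]]'; python3 -m handwheel '[[[0,0.3,0],0],[[0,0.3,0],0],[[0,0.6,0],0],[[0,0.6,0],0],[[0,1,0],0],[[0,1,0],0],[[0,1,0],0],[[0,1,0],0]]'
python3 - <<'E'
from h import *
cs=shot('side','side4.png')
plan(s2w(-.110,.003,.012))
b=cv2.imread('pics/side4.png')[130:210,220:320]
cv2.imwrite('pics/z4.png',cv2.resize(b,None,fx=6,fy=6,interpolation=cv2.INTER_CUBIC))
E
```

```text
time_s: 10.78
tool_pos: [0.5803, 0.0592, 0.0142]
tcp_rot: [-2.052, -2.379, 0.001]
force: [-0.9, -1.2, -0.7]
width: 0.0519
time_s: 11.45
tool_pos: [0.5804, 0.0592, 0.0141]
tcp_rot: [-2.051, -2.378, 0.003]
force: [-4.1, -1.3, 2.9]
width: 0.0513
t 11.5 pos [0.5804 0.0592 0.0141] slide [-110.1    5.4   14.1] shift [-0.1 -2.4  2.1] spin -0.001 tilt [-0.002 -0.    -1.   ] xaxis [-0.147  0.989  0.   ] F [-4.91 -1.4   2.75] w 0.0517 j6 -1.66
```

View pics/z4.png

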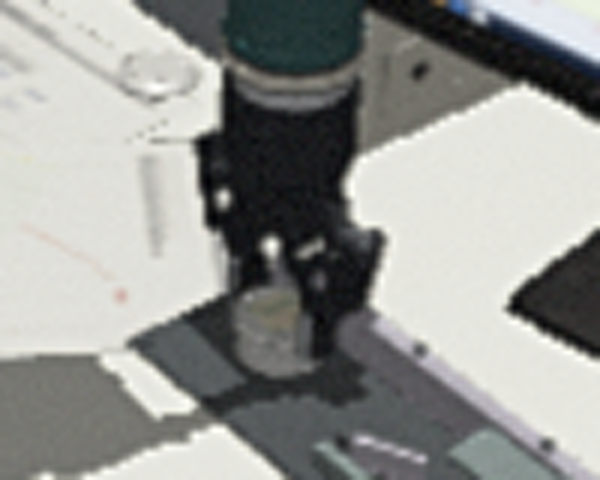

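```bash
python3 -m handwheel '[[[0,-0.5,0],0],[[0,-1,0],0],[[0,-1,0.5],0],[[0,-1,1],0],[[0,-1,1],0],[[0,-1,1.5],0],[[0,-1,1.5],0],[[0,-1,1.5],0]]'; python3 -m handwheel '[[[0,0,0.3],0],[[0,0,0.3],0],[[0,0,0.6],0],[[0,0,0.6],0],[[0,0,1],0],[[0,0,1],0],[[0,0,1],0],[[0,0,1],0]]'; python3 -c "
from h import *
plan(s2w(-.110,.003,.012))"
```

```text
time_s: 12.17
tool_pos: [0.5805, 0.0592, 0.014]
tcp_rot: [-2.052, -2.379, 0.001]
force: [-7.5, -1.9, 9.8]
width: 0.0516
time_s: 12.83
tool_pos: [0.5805, 0.0592, 0.0139]
tcp_rot: [-2.052, -2.379, 0.001]
force: [-9.5, -1.4, 16.4]
width: 0.0516
t 12.83 pos [0.5805 0.0592 0.0139] slide [-110.1    5.5   13.9] shift [-0.1 -2.5  1.9] spin -0.001 tilt [-0.001 -0.    -1.   ] xaxis [-0.147  0.989  0.   ] F [-9.51 -1.4  16.38] w 0.0516 j6 -1.66
```

```bash
python3 -m handwheel '[[[0,-0.5,-0.5],0],[[0,-0.5,-1],0],[[0,-1,-1.5],0],[[0,-1,-2],0],[[0,-1,-2],0],[[0,-1,-2],0],[[0,-1,-2],0],[[0,-1,-2],0]]';  python3 -c "
from h import *
plan(s2w(-.110,.003,.012))"
```

```text
time_s: 13.5
tool_pos: [0.5803, 0.0592, 0.014]
tcp_rot: [2.051, 2.378, 0.002]
force: [-0.4, 0.2, 1.2]
width: 0.0516
t 13.5 pos [0.5803 0.0592 0.014 ] slide [-110.1    5.3   14. ] shift [-0.1 -2.3  2. ] spin -0.001 tilt [ 0.001  0.    -1.   ] xaxis [-0.147  0.989 -0.   ] F [-0.37  0.18  1.19] w 0.0516 j6 -1.66
```

```bash
python3 -m handwheel '[[[0,0,0],0],[[0,0,0],0],[[0,0,0],0],[[0,0,0],0],[[0,0,0],0],[[0,0,0],0],[[0,0,0],0],[[0,0,0],0]]' 1
python3 - <<'E'
from h import *
cs=shot('side','side5.png')
plan(s2w(-.110,.003,.012))
b=cv2.imread('pics/side5.png')[130:210,220:320]
cv2.imwrite('pics/z5.png',cv2.resize(b,None,fx=6,fy=6,interpolation=cv2.INTER_CUBIC))
E
```

```text
time_s: 14.17
tool_pos: [0.5796, 0.059, 0.0138]
tcp_rot: [2.052, 2.379, 0.0]
force: [-0.4, -0.9, 0.4]
width: 0.0853
t 14.22 pos [0.5796 0.059  0.0138] slide [-110.1    4.5   13.8] shift [-0.1 -1.5  1.8] spin -0.001 tilt [-0. -0. -1.] xaxis [-0.147  0.989 -0.   ] F [ 0.23 -0.06 -0.13] w 0.0856 j6 -1.66
```

View pics/z5.png

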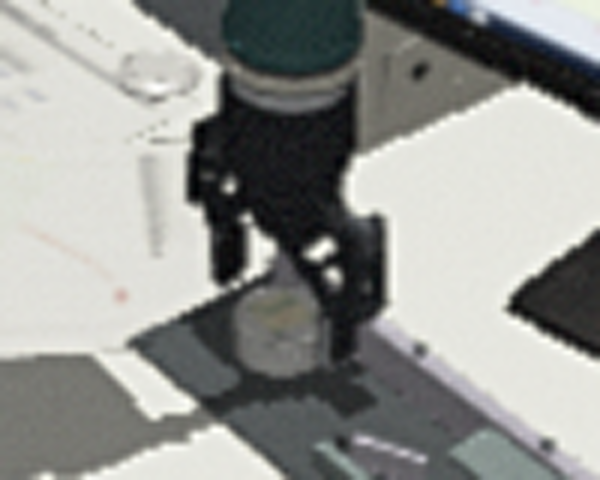

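```bash
python3 -m handwheel '[[[0,0,-5],0],[[0,0,-16],0],[[0,0,-32],0],[[0,0,-46],0],[[0,0,-52],0],[[8,0,-54],0],[[20,0,-54],0],[[32,0,-54],0]]' 1; python3 -m handwheel '[[[12,0,0],0],[[22,1,0],0],[[28,1,0],0],[[28,1,0],0],[[28,1,0],0],[[28,1,0],0],[[28,1,0],0],[[28,1,0],0]]' 0 20;  python3 - <<'E'
from h import *
cs=shot('side','side6.png');ct=shot('top','top6.png')
plan(s2w(-.170,.005,.014))
b=cv2.imread('pics/side6.png')[110:240,220:340];a=cv2.imread('pics/top6.png')[120:250,200:320]
cv2.imwrite('pics/z6.png',cv2.resize(np.hstack([b,a]),None,fx=3.3,fy=3.3,interpolation=cv2.INTER_CUBIC))
E
```

```text
time_s: 14.88
tool_pos: [0.5743, 0.0916, 0.0675]
tcp_rot: [-2.053, -2.378, 0.0]
force: [-0.9, 0.7, -0.3]
width: 0.0854
time_s: 15.55
tool_pos: [0.5718, 0.1181, 0.0677]
tcp_rot: [2.053, 2.378, -0.0]
force: [-0.3, -0.6, 0.7]
width: -0.0001
t 15.65 pos [0.5719 0.1181 0.0678] slide [-169.7    5.6   67.8] shift [ 0.3 -0.6 53.8] spin -0.002 tilt [ 0. -0. -1.] xaxis [-0.146  0.989 -0.   ] F [ 0.01 -0.38 -0.22] w -0.0002 j6 -1.56
```

View pics/z6.png

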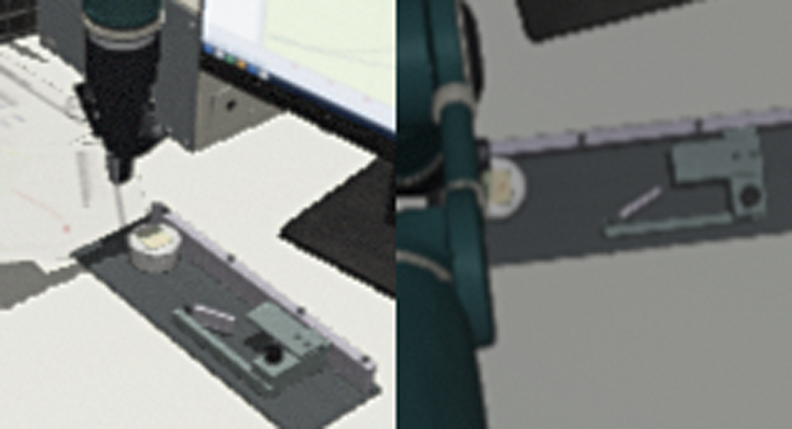

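```bash
python3 -m handwheel '[[[0,0,8],0],[[0,0,18],0],[[0,0,28],0],[[0,0,38],0],[[0,0,46],0],[[0,0,50],0],[[0,0,51],0],[[0,0,51],0]]'; python3 -m handwheel '[[[-1,0,0],0],[[-3,0,0],0],[[-5,0,0],0],[[-7,0,0],0],[[-9,0,0],0],[[-11,0,0],0],[[-13,0,0],0],[[-15,0,0],0]]';  python3 - <<'E'
from h import *
cs=shot('side','side7.png')
plan(s2w(-.110,.005,.014))
b=cv2.imread('pics/side7.png')[140:220,230:330]
cv2.imwrite('pics/z7.png',cv2.resize(b,None,fx=6,fy=6,interpolation=cv2.INTER_CUBIC))
E
```

```text
time_s: 16.32
tool_pos: [0.5713, 0.1185, 0.016]
tcp_rot: [-2.051, -2.378, 0.001]
force: [-1.0, -0.3, 0.3]
width: 0.0004
time_s: 16.98
tool_pos: [0.574, 0.1034, 0.0169]
tcp_rot: [2.052, 2.379, 0.0]
force: [-0.3, -0.6, 0.5]
width: -0.0
t 17.03 pos [0.5741 0.1032 0.0168] slide [-154.5    5.6   16.8] shift [-44.5  -0.5   2.8] spin -0.001 tilt [ 0. -0. -1.] xaxis [-0.146  0.989 -0.   ] F [-0.06 -0.74 -1.33] w 0.0002 j6 -1.58
```

View pics/z7.png

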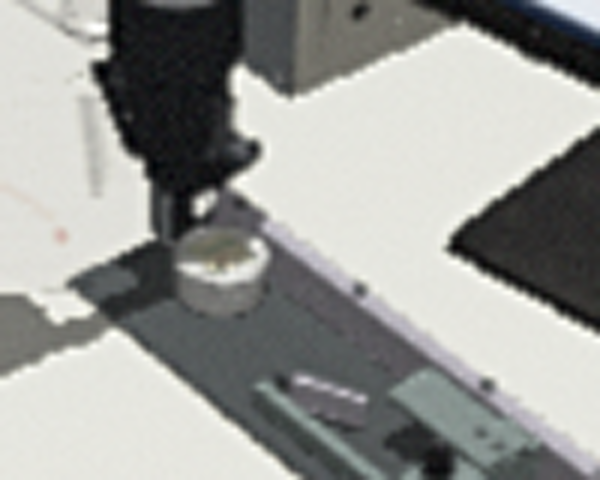

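```bash
python3 -m handwheel '[[[-2,0,0],0],[[-5,0,0],0],[[-9,0,0],0],[[-13,0,0],0],[[-17,0,0],0],[[-21,0,0],0],[[-25,0,0],0],[[-29,0,0],0]]'; python3 -m handwheel '[[[-4,0,0],0],[[-8,0,0],0],[[-12,0,0],0],[[-16,0,0],0],[[-20,0,0],0],[[-24,0,0],0],[[-27,0,0],0],[[-28,0,0],0]]';  python3 - <<'E'
from h import *
cs=shot('side','side8.png')
ct=shot('top','top8.png')
plan(s2w(0.0094,.005,.014))
b=cv2.imread('pics/side8.png')[140:240,230:340];a=cv2.imread('pics/top8.png')[130:230,220:330]
cv2.imwrite('pics/z8.png',cv2.resize(np.hstack([b,a]),None,fx=3.6,fy=3.6,interpolation=cv2.INTER_CUBIC))
E
```

```text
time_s: 17.7
tool_pos: [0.5783, 0.0745, 0.0168]
tcp_rot: [-2.052, -2.379, 0.0]
force: [0.2, -0.3, -0.2]
width: 0.0
time_s: 18.37
tool_pos: [0.5824, 0.0468, 0.0168]
tcp_rot: [2.052, 2.378, -0.0]
force: [-0.1, 1.0, -0.0]
width: -0.0001
t 18.47 pos [0.5824 0.0471 0.0168] slide [-97.8   5.5  16.8] shift [-107.2   -0.3    2.8] spin -0.002 tilt [ 0. -0. -1.] xaxis [-0.146  0.989 -0.   ] F [ 0.03 -0.23 -0.12] w 0.0 j6 -1.68
```

View pics/z8.png

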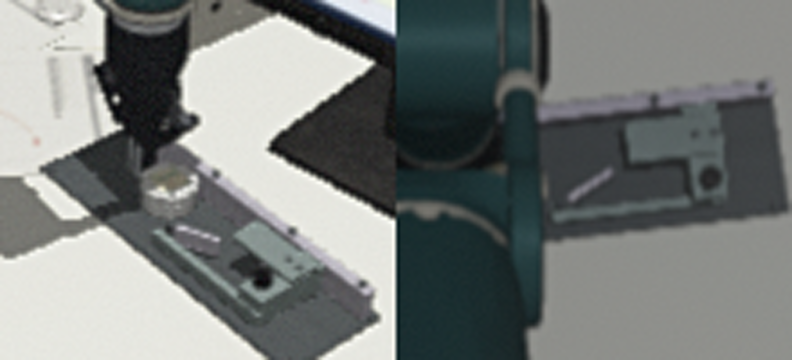

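Run:
```python
from h import *
cs=shot('side','side9.png')
b=cv2.imread('pics/side9.png')[170:220,255:315];cv2.imwrite('pics/z9.png',cv2.resize(b,None,fx=10,fy=10,interpolation=cv2.INTER_CUBIC))
print(w2s(atz(cs,(277,190),.032)), [(d['conf'],np.round(d['bbox'],1)) for d in env.find_in('tin','side')])
```

```text
[-0.0526824   0.00263478  0.032     ] [(0.68, array([268.7, 185.4, 285.5, 203.2]))]
```

View pics/z9.png

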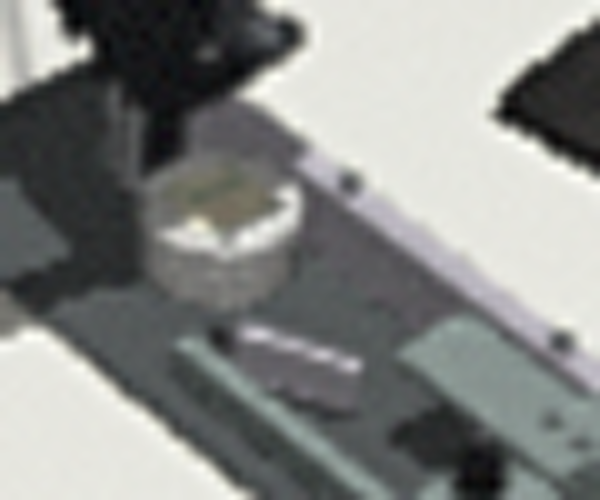

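```bash
python3 -m handwheel '[[[-2,0,0],0],[[-6,0,0],0],[[-10,0,0],0],[[-15,0,0],0],[[-20,0,0],0],[[-25,0,0],0],[[-30,0,0],0],[[-34,0,0],0]]'; python3 -m handwheel '[[[-2,0,0],0],[[-4,0,0],0],[[-6,0,0],0],[[-8,0,0],0],[[-10,0,0],0],[[-12,0,0],0],[[-14,0,0],0],[[-16,0,0],0]]';  python3 - <<'E'
from h import *
cs=shot('side','side10.png')
plan(s2w(0.006,.005,.014))
b=cv2.imread('pics/side10.png')[170:230,255:335];cv2.imwrite('pics/z10.png',cv2.resize(b,None,fx=8,fy=8,interpolation=cv2.INTER_CUBIC))
E
```

```text
time_s: 19.23
tool_pos: [0.5874, 0.0129, 0.0168]
tcp_rot: [2.053, 2.378, 0.0]
force: [0.3, 0.9, 0.4]
width: -0.0002
time_s: 19.9
tool_pos: [0.5897, -0.0022, 0.0168]
tcp_rot: [2.052, 2.379, -0.0]
force: [-0.1, -0.1, -0.0]
width: 0.0001
t 19.95 pos [ 0.5897 -0.0026  0.0168] slide [-47.7   5.5  16.8] shift [-53.7  -0.4   2.8] spin -0.001 tilt [ 0. -0. -1.] xaxis [-0.147  0.989 -0.   ] F [ 0.2  -0.84  0.03] w -0.0003 j6 -1.76
```

View pics/z10.png

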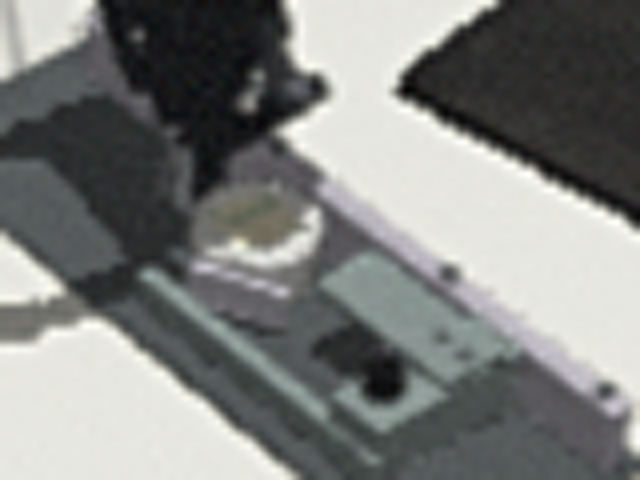

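```bash
python3 -m handwheel '[[[-1.5,0,0],0],[[-3,0,0],0],[[-4.5,0,0],0],[[-6,0,0],0],[[-7.5,0,0],0],[[-9,0,0],0],[[-10.5,0,0],0],[[-12,0,0],0]]'; python3 -m handwheel '[[[-1.5,0,0],0],[[-3,0,0],0],[[-4.5,0,0],0],[[-6,0,0],0],[[-7.5,0,0],0],[[-9,0,0],0],[[-10.5,0,0],0],[[-12,0,0],0]]';  python3 - <<'E'
from h import *
plan(s2w(0.006,.005,.014))
E
```

```text
time_s: 20.62
tool_pos: [0.592, -0.0134, 0.017]
tcp_rot: [2.052, 2.378, 0.002]
force: [0.9, 4.6, 0.5]
width: 0.0
time_s: 21.28
tool_pos: [0.5934, -0.0256, 0.0169]
tcp_rot: [-2.052, -2.379, -0.001]
force: [1.0, 5.6, 0.9]
width: -0.0002
t 21.28 pos [ 0.5934 -0.0256  0.0169] slide [-24.3   5.7  16.9] shift [-30.3  -0.6   2.9] spin -0.001 tilt [ 0.  0. -1.] xaxis [-0.147  0.989  0.   ] F [0.96 5.6  0.89] w -0.0002 j6 -1.8
```

```bash
python3 -m handwheel '[[[-1.5,0,0],0],[[-3,0,0],0],[[-4.5,0,0],0],[[-6,0,0],0],[[-7.5,0,0],0],[[-9,0,0],0],[[-10.5,0,0],0],[[-12,0,0],0]]'
python3 - <<'E'
from h import *
cs=shot('side','side11.png')
plan(s2w(0.006,.005,.014))
b=cv2.imread('pics/side11.png')[170:240,260:345];cv2.imwrite('pics/z11.png',cv2.resize(b,None,fx=8,fy=8,interpolation=cv2.INTER_CUBIC))
E
```

```text
time_s: 21.95
tool_pos: [0.5949, -0.0377, 0.0168]
tcp_rot: [-2.052, -2.379, -0.0]
force: [0.5, 4.6, 1.3]
width: 0.0002
t 22.0 pos [ 0.5949 -0.0381  0.0168] slide [-11.8   5.3  16.8] shift [-17.8  -0.3   2.8] spin -0.001 tilt [-0. -0. -1.] xaxis [-0.147  0.989 -0.   ] F [0.82 4.08 1.29] w 0.0002 j6 -1.82
```

View pics/z11.png

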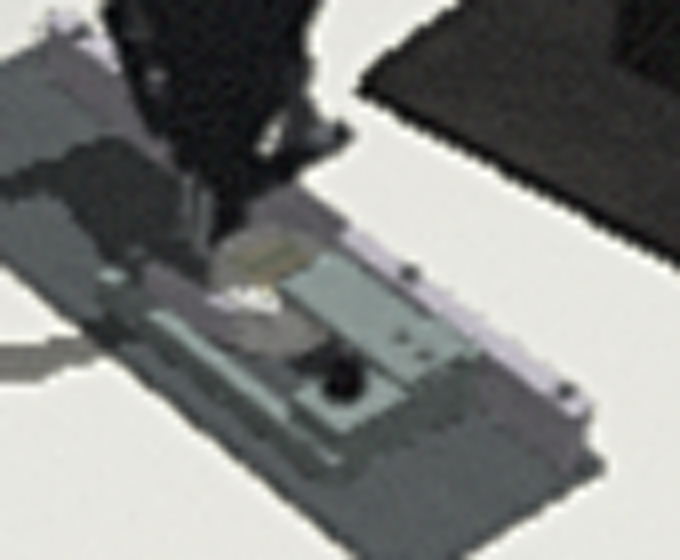

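```bash
python3 -m handwheel '[[[-1,0,0],0],[[-2,0,0],0],[[-3,0,0],0],[[-4,0,0],0],[[-5,0,0],0],[[-6,0,0],0],[[-7,0,0],0],[[-8,0,0],0]]'; python3 -m handwheel '[[[-0.5,0,0],0],[[-1,0,0],0],[[-1.5,0,0],0],[[-2,0,0],0],[[-2.5,0,0],0],[[-3,0,0],0],[[-3.5,0,0],0],[[-4,0,0],0]]';  python3 - <<'E'
from h import *
plan(s2w(0.006,.005,.014))
E
```

```text
time_s: 22.67
tool_pos: [0.5958, -0.0457, 0.0167]
tcp_rot: [-2.052, -2.378, 0.001]
force: [-1.3, 4.9, 2.0]
width: -0.0001
time_s: 23.33
tool_pos: [0.5964, -0.0497, 0.0167]
tcp_rot: [-2.052, -2.379, 0.001]
force: [-1.5, 4.6, 1.1]
width: -0.0
t 23.33 pos [ 0.5964 -0.0497  0.0167] slide [-0.1  5.1 16.7] shift [-6.1 -0.1  2.7] spin -0.001 tilt [-0.001 -0.    -1.   ] xaxis [-0.147  0.989  0.   ] F [-1.54  4.64  1.12] w -0.0 j6 -1.84
```

```bash
python3 -m handwheel '[[[-0.4,0,0],0],[[-0.8,0,0],0],[[-1.2,0,0],0],[[-1.6,0,0],0],[[-2,0,0],0],[[-2.4,0,0],0],[[-2.7,0,0],0],[[-3,0,0],0]]'
python3 - <<'E'
from h import *
cs=shot('side','side12.png')
plan(s2w(0.006,.005,.014))
b=cv2.imread('pics/side12.png')[170:240,260:345];cv2.imwrite('pics/z12.png',cv2.resize(b,None,fx=8,fy=8,interpolation=cv2.INTER_CUBIC))
E
```

```text
time_s: 24.0
tool_pos: [0.5971, -0.0527, 0.0167]
tcp_rot: [-2.052, -2.379, 0.0]
force: [-2.0, 4.4, 1.4]
width: 0.0001
t 24.05 pos [ 0.597  -0.0527  0.0167] slide [ 3.1  5.2 16.7] shift [-2.9 -0.2  2.7] spin -0.001 tilt [-0. -0. -1.] xaxis [-0.147  0.989 -0.   ] F [-1.8   4.14  1.13] w -0.0002 j6 -1.85
```

View pics/z12.png

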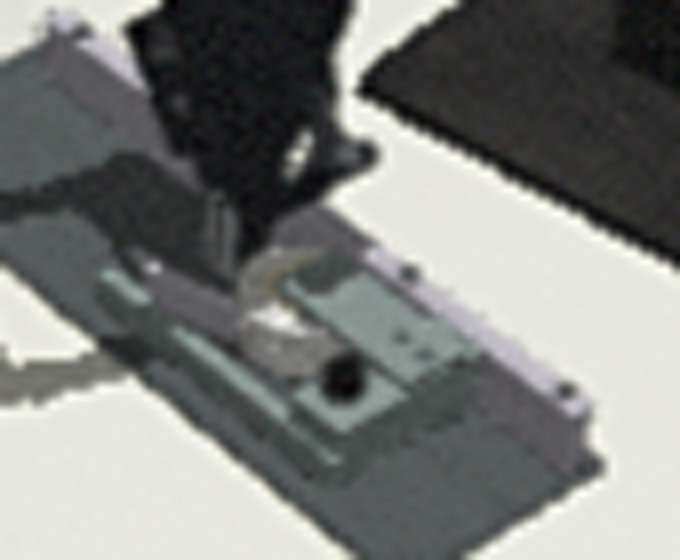

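```bash
python3 -m handwheel '[[[-0.4,0,0],0],[[-0.8,0,0],0],[[-1.2,0,0],0],[[-1.6,0,0],0],[[-2,0,0],0],[[-2,0,0],0],[[-2,0,0],0],[[-2,0,0],0]]'; python3 -m handwheel '[[[-0.4,0,0],0],[[-0.8,0,0],0],[[-1.2,0,0],0],[[-1.5,0,0],0],[[-1.5,0,0],0],[[-1.5,0,0],0],[[-1.5,0,0],0],[[-1.5,0,0],0]]'
python3 - <<'E'
from h import *
cs=shot('side','side13.png')
plan(s2w(0.006,.005,.014))
b=cv2.imread('pics/side13.png')[170:240,260:345];cv2.imwrite('pics/z13.png',cv2.resize(b,None,fx=8,fy=8,interpolation=cv2.INTER_CUBIC))
E
```

```text
time_s: 24.72
tool_pos: [0.5974, -0.0548, 0.0167]
tcp_rot: [2.052, 2.379, -0.0]
force: [-1.6, 2.3, 0.2]
width: -0.0002
time_s: 25.38
tool_pos: [0.5976, -0.056, 0.0168]
tcp_rot: [-2.052, -2.379, -0.0]
force: [-2.3, 3.2, 0.9]
width: 0.0
t 25.43 pos [ 0.5976 -0.056   0.0168] slide [ 6.4  5.3 16.8] shift [ 0.3 -0.3  2.8] spin -0.001 tilt [-0.  0. -1.] xaxis [-0.147  0.989  0.   ] F [-1.42  3.62  1.68] w 0.0004 j6 -1.85
```

View pics/z13.png

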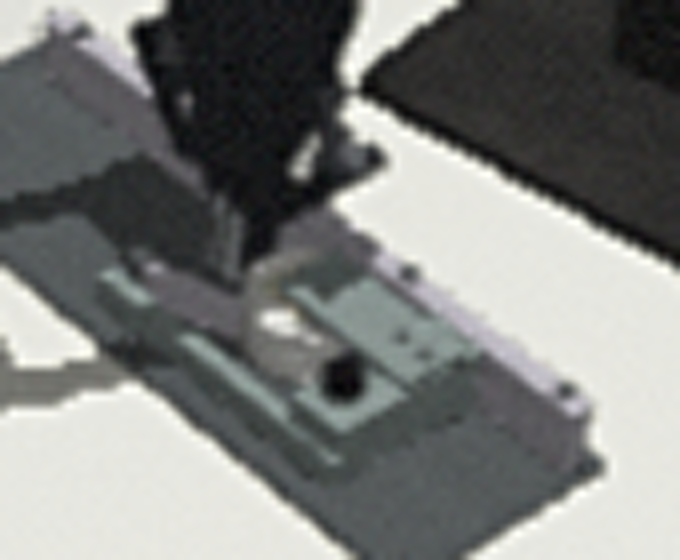

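```bash
python3 -m handwheel '[[[-0.3,0,0],0],[[-0.6,0,0],0],[[-1,0,0],0],[[-1,0,0],0],[[-1,0,0],0],[[-1,0,0],0],[[-1,0,0],0],[[-1,0,0],0]]'; python3 -m handwheel '[[[0.5,0,0],0],[[1,0,0],0],[[1.5,0,0],0],[[2,0,0],0],[[2.5,0,0],0],[[3,0,0],0],[[3,0,0],0],[[3,0,0],0]]'
python3 - <<'E'
from h import *
cs=shot('side','side14.png')
plan(s2w(0.006,.005,.014))
b=cv2.imread('pics/side14.png')[170:240,260:345];cv2.imwrite('pics/z14.png',cv2.resize(b,None,fx=8,fy=8,interpolation=cv2.INTER_CUBIC))
E
```

```text
time_s: 26.1
tool_pos: [0.5978, -0.0571, 0.0168]
tcp_rot: [2.052, 2.379, -0.0]
force: [-1.8, 3.7, 0.7]
width: -0.0
time_s: 26.77
tool_pos: [0.5974, -0.0541, 0.0168]
tcp_rot: [2.052, 2.379, -0.0]
force: [0.2, 0.2, 0.3]
width: 0.0
t 26.82 pos [ 0.5974 -0.0541  0.0168] slide [ 4.5  5.4 16.8] shift [-1.5 -0.4  2.8] spin -0.001 tilt [ 0. -0. -1.] xaxis [-0.147  0.989 -0.   ] F [ 0.05  0.48 -0.56] w -0.0002 j6 -1.85
```

View pics/z14.png

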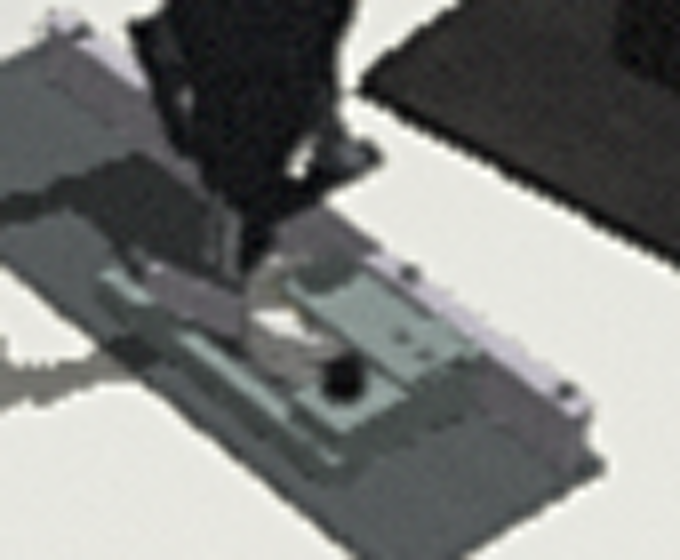

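```bash
python3 -m handwheel '[[[3,0,0],0],[[7,0,0],0],[[13,0,0],0],[[20,0,0],0],[[27,0,0],0],[[33,0,0],0],[[38,0,0],0],[[40,0,0],0]]'; python3 -m handwheel '[[[0,0,-8],0],[[0,0,-22],0],[[10,0,-40],0],[[30,0,-60],0],[[55,0,-75],0],[[85,0,-85],0],[[115,0,-90],0],[[140,0,-90],0]]'
python3 - <<'E'
from h import *
cs=shot('side','side15.png');ct=shot('top','top15.png')
plan(s2w(0.006,.005,.014))
b=cv2.imread('pics/side15.png')[170:240,260:345];a=cv2.imread('pics/top15.png')[140:210,250:335]
cv2.imwrite('pics/z15.png',cv2.resize(np.hstack([b,a]),None,fx=4.7,fy=4.7,interpolation=cv2.INTER_CUBIC))
cv2.imwrite('pics/z15t.png',cv2.resize(a,None,fx=9,fy=8,interpolation=cv2.INTER_CUBIC))
E
```

```text
time_s: 27.48
tool_pos: [0.5912, -0.0134, 0.0167]
tcp_rot: [-2.051, -2.38, 0.0]
force: [-0.7, -0.8, -0.3]
width: -0.0001
time_s: 28.15
tool_pos: [0.5723, 0.1256, 0.1098]
tcp_rot: [2.051, 2.376, 0.006]
force: [0.8, 0.1, 0.2]
width: 0.0
t 28.25 pos [0.5711 0.1271 0.1083] slide [-178.6    6.2  108.3] shift [-184.7   -1.7   94.1] spin 0.002 tilt [ 0.002  0.001 -1.   ] xaxis [-0.15   0.989  0.001] F [-0.35 -0.54 -0.41] w 0.0001 j6 -1.55
```

View pics/z15.png

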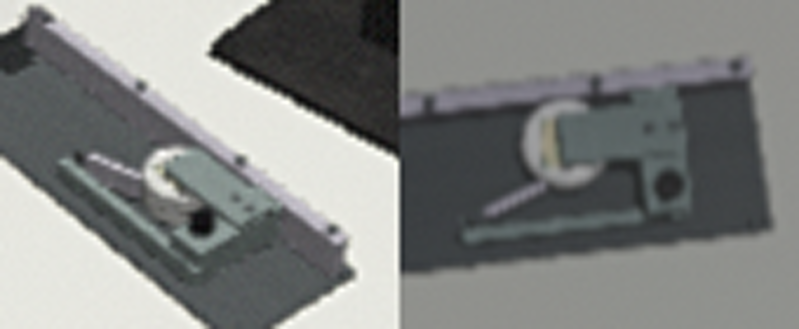

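View pics/z15t.png

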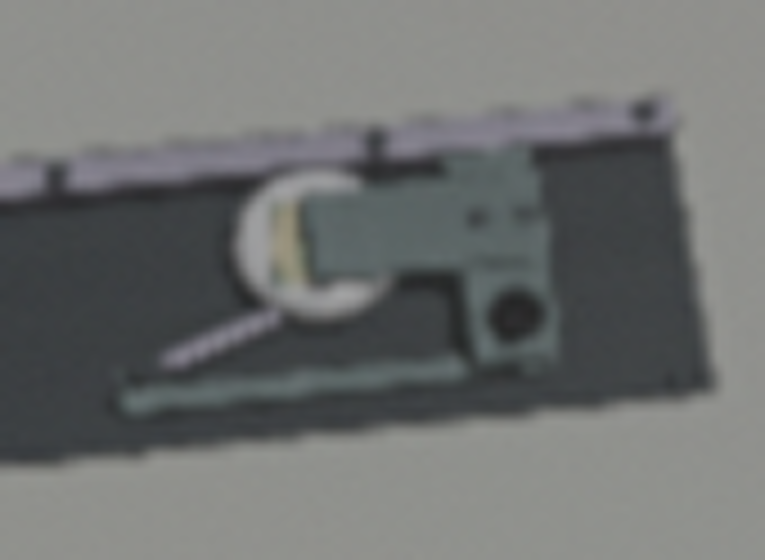

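Run:
```python
from h import *
ct=shot('top','top16.png');cs=shot('side','side16.png')
O=(250,140)
P=lambda x,y:(O[0]+(x+.5)/9-.5,O[1]+(y+.5)/8-.5)
for nm,u,z in (('lid left',P(234,250),.032),('lid top',P(310,170),.032),('lid bottom',P(322,322),.032),('bridge',P(303,195),.0445),('bridge',P(308,278),.0445),('arm base',P(168,361),.031),('arm end',P(280,319),.031)):
    print(nm,(w2s(atz(ct,u,z))*1000).round(1))
b=cv2.cvtColor(ct['pixels'],cv2.COLOR_RGB2BGR)[140:210,250:335];b=cv2.resize(b,None,fx=9,fy=8,interpolation=cv2.INTER_CUBIC)
for sx,col in((.0405,(0,0,255)),(.049,(0,255,0))):
  for a in np.linspace(0,6.28,40):
    u=proj(ct,s2w(sx+.0266*np.cos(a),.0034+.0266*np.sin(a),.032));cv2.circle(b,(int((u[0]-250+.5)*9),int((u[1]-140+.5)*8)),2,col,-1)
cv2.imwrite('pics/z16.png',b)
c=cv2.cvtColor(cs['pixels'],cv2.COLOR_RGB2BGR)[195:235,268:318];c=cv2.resize(c,None,fx=14,fy=14,interpolation=cv2.INTER_CUBIC);cv2.imwrite('pics/z16s.png',c)
```

```text
lid left [20.4  3.8 32. ]
lid top [47.8 29.5 32. ]
lid bottom [ 44.1 -24.9  32. ]
bridge [42.9 18.  44.5]
bridge [ 40.4 -11.3  44.5]
arm base [ -5.1 -32.7  31. ]
arm end [ 31.4 -22.1  31. ]
```

View pics/z16.png

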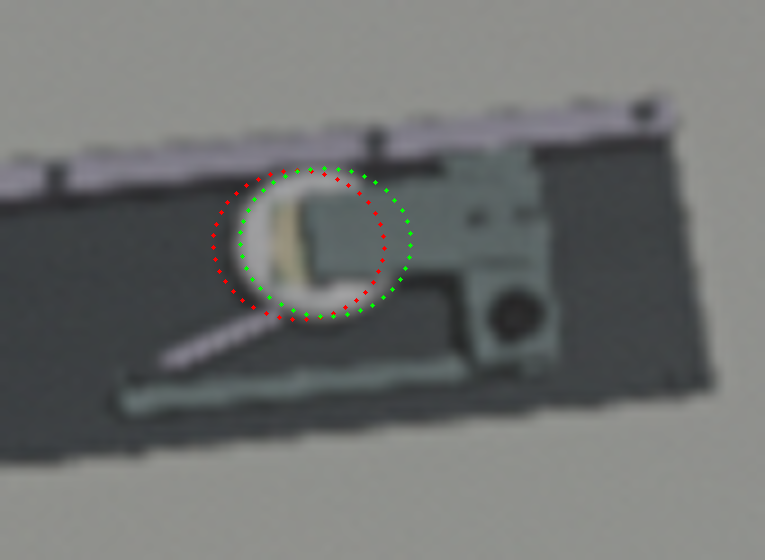

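View pics/z16s.png

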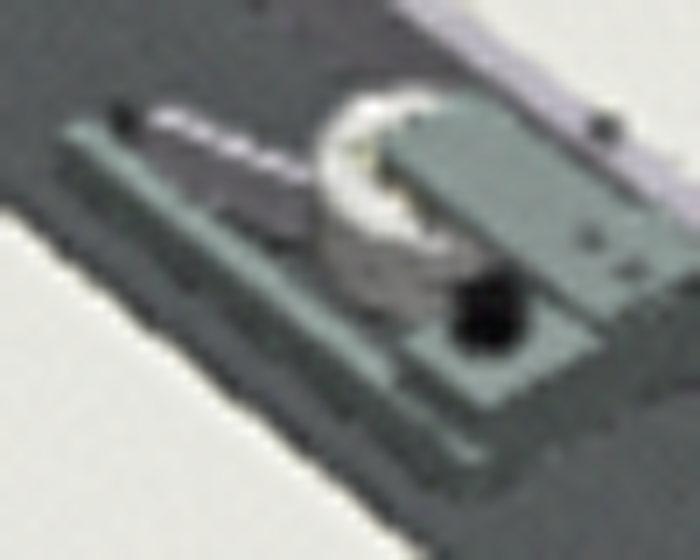

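```bash
python3 -m handwheel '[[[-25,0,0],0],[[-55,0,5],0],[[-85,0,15],0],[[-110,0,30],0],[[-130,0,50],0],[[-140,0,68],0],[[-140,0,84],0],[[-140,0,90],0]]'; python3 -m handwheel '[[[-4,0,0],0],[[-9,0,0],0],[[-15,0,0],0],[[-21,0,0],0],[[-27,0,0],0],[[-32,0,0],0],[[-36,0,0],0],[[-38,0,0],0]]'; python3 -c "
from h import *
plan(s2w(0.012,.005,.014))"
```

```text
time_s: 29.02
tool_pos: [0.5893, -0.017, 0.014]
tcp_rot: [-2.054, -2.373, 0.005]
force: [-0.9, 0.9, 0.3]
width: 0.0004
time_s: 29.68
tool_pos: [0.5974, -0.0527, 0.0172]
tcp_rot: [2.052, 2.378, 0.0]
force: [0.7, 0.9, 0.7]
width: 0.0001
t 29.68 pos [ 0.5974 -0.0527  0.0172] slide [ 3.1  5.6 17.2] shift [-8.9 -0.6  3.2] spin -0.002 tilt [ 0.001 -0.    -1.   ] xaxis [-0.146  0.989 -0.   ] F [0.74 0.88 0.65] w 0.0001 j6 -1.85
```

```bash
python3 -m handwheel '[[[-0.6,0,0],0],[[-1.2,0,0],0],[[-1.8,0,0],0],[[-2.4,0,0],0],[[-3,0,0],0],[[-3.6,0,0],0],[[-4,0,0],0],[[-4,0,0],0]]';python3 -m handwheel '[[[-0.3,0,0],0],[[-0.6,0,0],0],[[-0.9,0,0],0],[[-1.2,0,0],0],[[-1.5,0,0],0],[[-1.5,0,0],0],[[-1.5,0,0],0],[[-1.5,0,0],0]]'; python3 -c "
from h import *
plan(s2w(0.012,.005,.014))"
```

```text
time_s: 30.35
tool_pos: [0.5977, -0.0561, 0.0168]
tcp_rot: [2.052, 2.379, -0.0]
force: [0.4, 0.4, 0.7]
width: -0.0002
time_s: 31.02
tool_pos: [0.5977, -0.0571, 0.0167]
tcp_rot: [-2.052, -2.378, -0.0]
force: [-0.6, 3.5, 0.6]
width: 0.0001
t 31.02 pos [ 0.5977 -0.0571  0.0167] slide [ 7.4  5.3 16.7] shift [-4.6 -0.3  2.7] spin -0.001 tilt [-0.     0.001 -1.   ] xaxis [-0.147  0.989  0.001] F [-0.63  3.48  0.65] w 0.0001 j6 -1.86
```

```bash
for i in 1 2; do python3 -m handwheel '[[[-0.3,0,0],0],[[-0.6,0,0],0],[[-0.9,0,0],0],[[-1.2,0,0],0],[[-1.5,0,0],0],[[-1.5,0,0],0],[[-1.5,0,0],0],[[-1.5,0,0],0]]' | grep -E "tool_pos|force"; done; python3 -c "
from h import *
plan(s2w(0.012,.005,.014))"
```

```text
tool_pos: [0.5981, -0.059, 0.0168]
force: [-1.5, 4.3, -0.4]
tool_pos: [0.5982, -0.0605, 0.0167]
force: [-0.6, 4.0, 0.6]
t 32.35 pos [ 0.5982 -0.0605  0.0167] slide [10.9  5.2 16.7] shift [-1.1 -0.2  2.7] spin -0.001 tilt [-0.  0. -1.] xaxis [-0.147  0.989  0.   ] F [-0.58  3.99  0.62] w -0.0003 j6 -1.86
```

```bash
cat > pz.py <<'E'
import sys
from h import *
n=sys.argv[1]
cs=shot('side');c=cv2.cvtColor(cs['pixels'],cv2.COLOR_RGB2BGR)[195:235,268:318];c=cv2.resize(c,None,fx=14,fy=14,interpolation=cv2.INTER_CUBIC);cv2.imwrite('pics/%s.png'%n,cv2.convertScaleAbs(c,alpha=1.3))
plan(s2w(0.012,.005,.014))
E
python3 pz.py a1
```

```text
t 32.4 pos [ 0.5982 -0.0605  0.0167] slide [10.9  5.2 16.7] shift [-1.1 -0.2  2.7] spin -0.001 tilt [-0.  0. -1.] xaxis [-0.147  0.989  0.   ] F [-1.45  4.67  0.87] w 0.0003 j6 -1.86
```

View pics/a1.png

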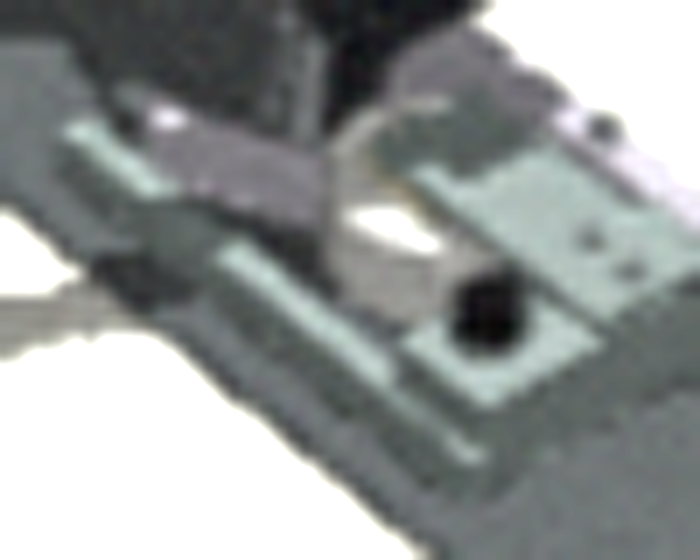

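```bash
cat > ov.py <<'E'
import sys
from h import *
n=sys.argv[1];seat=float(sys.argv[2]) if len(sys.argv)>2 else .0505
def do(cam,x0,x1,y0,y1,f,nm):
    cs=shot(cam);c=cv2.cvtColor(cs['pixels'],cv2.COLOR_RGB2BGR)[y0:y1,x0:x1];c=cv2.resize(c,None,fx=f,fy=f,interpolation=cv2.INTER_CUBIC);c=cv2.convertScaleAbs(c,alpha=1.3)
    for th,col in((0,(0,255,0)),(.12,(0,255,255)),(.24,(0,0,255))):
        a0=np.arctan2(23,40)-th;L=.0461
        pts=[]
        for l in(0,L):
            u=proj(cs,s2w(seat-.062+l*np.cos(a0),-.035+l*np.sin(a0),.031));pts.append((int((u[0]-x0+.5)*f),int((u[1]-y0+.5)*f)))
        cv2.line(c,*pts,col,1)
    cv2.imwrite('pics/%s_%s.png'%(nm,cam),c)
do('side',268,318,195,235,14,n);do('top',255,305,155,200,14,n)
plan(s2w(0.012,.005,.014))
E
python3 ov.py a2
```

```text
t 32.5 pos [ 0.5982 -0.0605  0.0167] slide [10.9  5.2 16.7] shift [-1.1 -0.2  2.7] spin -0.001 tilt [-0.  0. -1.] xaxis [-0.147  0.989  0.   ] F [-1.14  4.97  0.53] w -0.0002 j6 -1.86
```

View pics/a2_side.png

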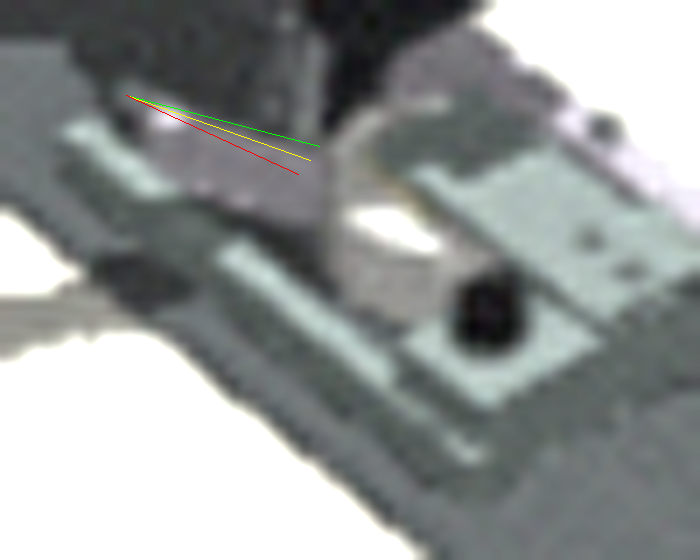

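```bash
python3 -m handwheel '[[[-0.3,0,0],0],[[-0.6,0,0],0],[[-0.9,0,0],0],[[-1.2,0,0],0],[[-1.5,0,0],0],[[-1.5,0,0],0],[[-1.5,0,0],0],[[-1.5,0,0],0]]' | grep -E "tool_pos|force"; python3 ov.py a3;  python3 -m handwheel '[[[0.5,0,0],0],[[1,0,0],0],[[1.5,0,0],0],[[2,0,0],0],[[2.5,0,0],0],[[3,0,0],0],[[3.5,0,0],0],[[4,0,0],0]]' | grep -E "tool_pos|force";python3 -m handwheel '[[[2,0,0],0],[[5,0,0],0],[[10,0,0],0],[[17,0,0],0],[[24,0,0],0],[[32,0,0],0],[[38,0,0],0],[[40,0,0],0]]' | grep -E "tool_pos|force"; python3 -m handwheel '[[[0,0,-8],0],[[0,0,-22],0],[[10,0,-40],0],[[30,0,-60],0],[[55,0,-75],0],[[85,0,-85],0],[[115,0,-90],0],[[140,0,-90],0]]'| grep -E "tool_pos|force"; python3 ov.py a4
```

```text
tool_pos: [0.5984, -0.0617, 0.0167]
force: [-1.4, 5.1, 1.1]
t 33.27 pos [ 0.5984 -0.0617  0.0167] slide [12.1  5.2 16.7] shift [ 0.1 -0.2  2.7] spin -0.001 tilt [-0.  0. -1.] xaxis [-0.147  0.989  0.   ] F [-1.63  5.2   0.48] w 0.0001 j6 -1.86
tool_pos: [0.5985, -0.0584, 0.017]
force: [-0.0, -0.2, 0.6]
tool_pos: [0.5917, -0.0171, 0.0167]
force: [0.2, 0.1, -1.1]
tool_pos: [0.5729, 0.1217, 0.1098]
force: [0.5, 0.0, 0.4]
t 35.37 pos [0.5716 0.1231 0.1083] slide [-174.7    6.1  108.3] shift [-186.7   -1.7   94.1] spin 0.002 tilt [ 0.002  0.001 -1.   ] xaxis [-0.15   0.989  0.001] F [ 0.53 -0.14  0.34] w -0.0003 j6 -1.55
```

View pics/a4_side.png

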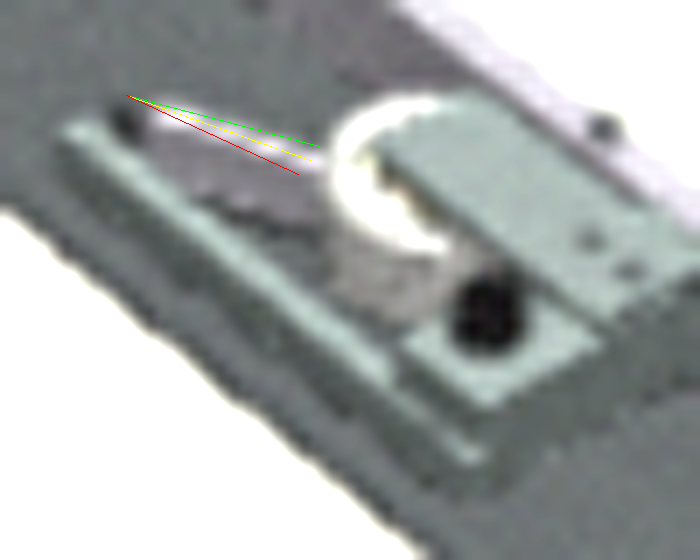

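View pics/a4_top.png

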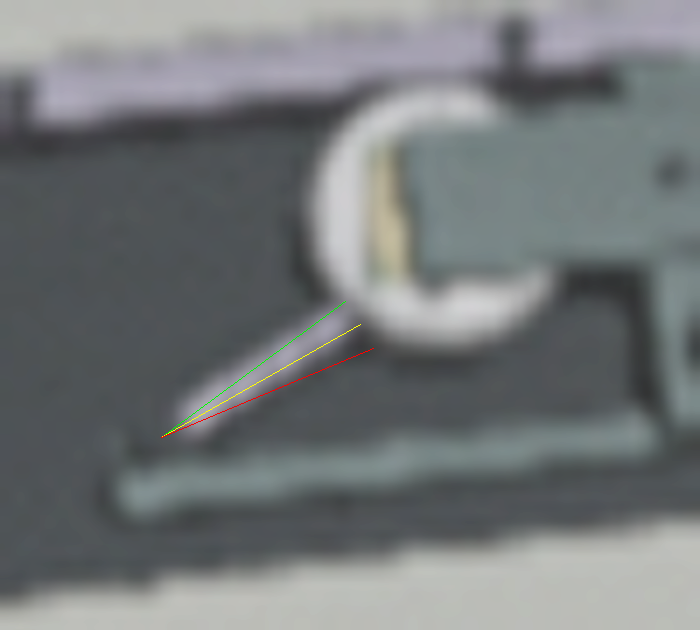

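```bash
cat > arm.py <<'E'
import sys
from h import *
def ang(im,cam,l0=6,l1=34,seat=.0505):
    # for points along arm: scan perpendicular (slide y) at several slide x and find brightest (subpixel) at z=.031
    c=env.camera(cam); g=cv2.cvtColor(im,cv2.COLOR_BGR2GRAY).astype(np.float32)
    xs=np.arange(seat-.062+l0/1000,seat-.062+l1/1000,.002);P=[]
    for x in xs:
        yn=-.035+(x-(seat-.062))*23/40*.75
        ys=np.arange(yn-.012,yn+.012,.0004)
        uv=np.array([proj(c,s2w(x,y,.031)) for y in ys],np.float32)
        v=cv2.remap(g,uv[:,0].reshape(1,-1),uv[:,1].reshape(1,-1),cv2.INTER_CUBIC)[0]
        w=np.clip(v-np.median(v)-.4*(v.max()-np.median(v)),0,None); i=v.argmax(); m=abs(np.arange(len(ys))-i)<10; w=w*m
        P.append((w*ys).sum()/w.sum())
    P=np.array(P);k,b=np.polyfit(xs,P,1);res=P-(k*xs+b);ok=abs(res)<.0015;k,b=np.polyfit(xs[ok],P[ok],1)
    return np.arctan(k),(P*1000).round(1)
for f in sys.argv[1:]:
    cam='top' if 'top' in f else 'side'
    print(f,*ang(cv2.imread('pics/'+f),cam))
E
python3 -c "
from h import *
shot('top','topn.png');shot('side','siden.png')"
python3 arm.py top0.png topn.png top15.png side0.png siden.png side15.png
```

```text
top0.png 0.46022658090101554 [-31.6 -31.1 -29.9 -28.5 -27.6 -26.8 -26.  -24.8 -23.6 -22.7 -21.9 -20.9
 -20.  -18.8 -17.7]
topn.png 0.45596802845417456 [-31.4 -30.9 -29.8 -28.5 -27.6 -26.7 -26.  -24.9 -23.6 -22.6 -21.9 -20.9
 -19.9 -18.9 -17.8]
top15.png 0.3279967507806866 [-32.  -31.7 -31.4 -30.8 -29.9 -29.3 -28.6 -27.8 -27.2 -26.5 -25.7 -25.1
 -24.4 -23.5 -23. ]
side0.png 0.42509830174357666 [-30.2 -31.2 -31.5 -31.2 -30.4 -29.5 -28.5 -27.4 -26.3 -25.4 -24.6 -23.4
 -22.2 -21.4 -20.8]
siden.png 0.4237134079048771 [-30.2 -31.2 -31.5 -31.3 -30.4 -29.5 -28.5 -27.3 -26.3 -25.4 -24.4 -23.3
 -22.3 -21.5 -20.8]
side15.png 0.27693792867211847 [-31.  -32.2 -32.4 -32.2 -31.7 -30.8 -29.8 -29.7 -29.5 -28.3 -27.4 -27.
 -26.8 -26.4 -25.4]
```

Run:
```python
from h import *
for n in('top','side'):
    a=cv2.imread('pics/%s0.png'%n).astype(int);c=shot(n);b=cv2.cvtColor(c['pixels'],cv2.COLOR_RGB2BGR).astype(int)
    for nm,p in(('loupe',(.3922,.1812,.02)),('flange',(.6571,.3403,.004)),('mount',None),('vial',None)):
        if p is None: u={'mount':{'top':(371,155),'side':(363,256)},'vial':{'top':(365,241),'side':(286,283)}}[nm][n]
        else: u=proj(c,p).astype(int)
        x,y=int(u[0]),int(u[1]);d=abs(a-b)[y-12:y+12,x-12:x+12];print(n,nm,d.max(),d.mean().round(2))
print(env.read_state()['force'])
print(env.job_done())
```

```text
top loupe 107 65.02
top flange 22 17.63
top mount 23 17.55
top vial 23 18.9
side loupe 121 11.18
side flange 223 43.0
side mount 14 1.38
side vial 9 1.25
[-0.16335658 -0.27230604  0.73510719]
the job is handed in; nothing more can be done
None
```

```bash
python3 -c "
import cv2,numpy as np
a=cv2.imread('pics/side0.png')[120:210,170:290];b=cv2.imread('pics/siden.png')[120:210,170:290]
cv2.imwrite('pics/fin.png',cv2.resize(np.hstack([a,b]),None,fx=3.3,fy=3.3))"
```

```text
(no output)
```

View pics/fin.png

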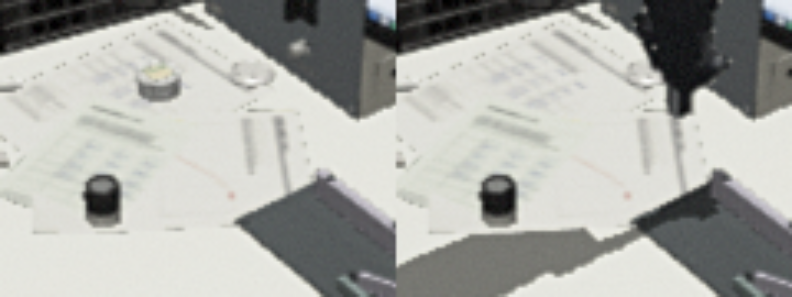

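The tin is in the slide: upright on the plate against the fence, pushed under the bridge, with the catch shut behind it. I handed the job in at about 36 s; it gives no verdict.

- **How it went:** I gripped the tin, felt for the fence with it, set it down and pushed it along with the closed fingers. The first push stopped too early. After backing away, the pictures showed the catch still open by about 0.13–0.15 rad, so I pushed about 4.5 mm further, until the catch had closed.
- **Forces:** pushing took no more than about 6 N. While I was setting the tin down, the wrist read about 19 N in all against the plate and fence before I eased off. That was the highest reading and it is under the 25 N limit, but I only read forces at the end of each move.
- **Catch:** at the end its angle matches the empty slide's to within 0.005 rad in both views.
- **Plunger:** I could not see its travel. I take it as pressed because the catch is shut behind the tin.
- **Bystanders:** pixel comparison with the first pictures showed the mount and vial unchanged. The loupe in the side view and the flange in the top view also look unmoved. In the other view each was hidden or shadowed by the arm, so those checks showed large differences that tell nothing.
- **Arm:** it finished clear of everything, with its fingertips about 108 mm above the worktop and under 1 N at the wrist.

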